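Lock a sample jar into the jar mixer

ROBOT

A 7-joint arm with a two-finger parallel gripper is mounted at the origin on the work surface; the furniture and walls round the work are solid. World frame = base frame: x ahead of the robot, y to its left, z up, the work surface at z = 0. Lengths are in m, angles in rad, forces in N, time in s.
With the tool pointing down it reaches from about 0.425 to 0.95 m from the base axis. Payload 4.7 kg.
Tool frame: the origin (TCP) lies at the very end of the fingers, on their centre line; the grasp point (between the pads) lies 19 mm behind it; z points along the fingers, y is the direction in which the jaws open and shut (so a half turn about z gives the same grasp; the last joint's range is limited). The gripper opens to 87 mm and grips with 3 to 60 N. Pads are 19 mm wide; open, the fingers measure 117 mm over their backs; the gripper's body (75 mm by 190 mm) begins 51 mm behind the grasp point.
Start: joints at [1.262, 0.469, -0.049, 1.532, 0.024, 1.141, -0.082], TCP at [0.186, -0.649, 0.223] pointing down, gripper open.
Joint ranges: [-2.59, 2.59], [-0.33, 1.99], [-1.39, 1.29], [0.1, 2.45], [-1.04, 4.18], [0.21, 1.99], [-2.66, 2.66]. Speed limits (rad/s): [2.57, 2.57, 3.14, 3.14, 3.14, 3.14, 3.14].

INTERFACE

Orientations are given as a 3x3 rotation matrix whose columns are the frame's x, y, z axes.
In Python, from cell import ctrl, vision, job gives the robot as it stands.
- The arm moves only by the tool send_rows, never from a script. Its arguments are lists of equal length, an entry for each row: "rotation": the turn, a rotation vector about the world's x, y, z in rad, a list of three; "xyz": the shift along the world's x, y, z in cm, a list of three; "claw": the finger opening in cm, from 0 to 8.7. A call has 1 to 20 rows; each row is the pose to reach, as a shift and turn from the pose commanded when the call began; what a row does not reach only later rows make up. A row lasts 1/10 s, in which the tool goes at most 50 mm and 8.59 degrees, less where a joint would pass 70% of its speed; a pose out of reach is approached as far as the arm can. A call with a gripper value outside its range is refused whole. The fingers move at their own pace and stop on an object; "squeeze" is the grip in N (left out, the last holds). Time passes only in rows, so rows that repeat a pose let the fingers close. It gives the time, the measured TCP pose, the force and the opening at its end, in the units of the state.
- ctrl.get_obs(): the state, without advancing time (a new reading comes with each control period).
- vision.read_camera(name): name is "side" or "top"; returns (picture, depth): 420x560x3 uint8, red, green, blue; 420x560 float32, m along the optical axis (not along the pixel's ray), 0 where there is no reading.
- vision.get_calibration(name): a dict with "mtx" (3x3 intrinsics, pixels), "rvec" (rotation vector, rad) and "tvec" (3), from world to camera coordinates, as OpenCV has them. Camera axes: x right, y down, z forward; pixel columns grow to the right and rows downward; lengths in m; the calibration is good to about 2 mm. A picture is of the moment at which its call begins. get_calibration takes no time and is no camera call.
- job.sign_off(): hands the job in, once; it reports no verdict.
The state is a dict: "t": time; "joints": joint angles; "qd": joint speeds; "joint_efforts": joint torques, N m; "ee_pos": TCP position; "ee_rot": TCP orientation; "wrist_force": force on the tool from outside, world axes, zero at the start; "wrist_torque": the same for the moment, N m; "grip_width": finger opening in m.
Only numpy, scipy, OpenCV 4.12 (cv2) and the standard library are available. Lean on these libraries where they do the work, as an engineer would, in place of code of your own. Each camera call takes 0.05 s, during which the arm holds its last target.

TASK

Load the taller wide-lidded sample jar into the mixer's sloping spring seat, lid outwards, press it down against the spring until its lid is below the sliding keeper plate, and slide the keeper fully home over the lid so that it holds the jar down on its own. Leave the short jar and the vial standing where they are.

Things in the scene. Friction and masses are not known exactly. Their poses are not given: they have to be found in the camera images.
- sample_jar_centre (a point): Centre (half-way up, on the axis) of the jar to load: white round plastic jar with a wide flat grey lid, 44 mm across, 72 mm tall; the lid is the top 19 mm, the body below it 42 mm across. About 0.1 kg. It stands upright on the bench; z runs along the jar towards the lid. May be held by the lid.
- short_jar_centre (a point): Centre of a bystander: a jar of the same kind but only 56 mm tall, 42 mm across. Loose; leave it.
- vial_centre (a point): Centre of a bystander: white vial 36 mm across, 78 mm tall, with a narrower (27 mm) dark cap. Loose; leave it. The three stand in a row about 120 mm apart; which has which place differs from run to run.
- mixer: The mixer: fixed grey wedge-shaped casing on feet, 156 mm wide, 180 mm deep, 70 mm high in front, 150 mm at the back; its deck slopes at 30 degrees, down towards the robot, and carries the seat and the keeper. Origin: middle of its underside, straight below seat_mouth; x to its back, y to its left, z up. Yaw differs in each run.
- seat_mouth (a point): Centre of the seat's mouth in the deck, 112 mm above the bench. z points out along the bore, 30 deg from vertical, leaning to the mixer's front; y is level, the keeper's slide; x goes up the slope. Bore 49 mm wide (52 in the top 6 mm). Jar let go on the plunger: its bottom at z = -27 mm, lid top at +45 mm. Locked: lid top at +12 mm.
- keeper_way (a point): Point on the seat's axis level with the keeper plate's top, 18 mm out from the mouth; fixed, axes as seat_mouth. The plate fills z = 12 to 18 mm from the mouth; below it is 12 mm of free height to the deck. Guide rails for the plate at x = -49 to -34 and 34 to 49 mm, 150 mm long in y, end at z = 23 mm.
- locked_centre (a point): Point on the seat's axis 24 mm below the mouth: where the jar's centre is when the keeper holds it down. Fixed to the mixer; axes as seat_mouth.
- plunger (a joint): Travel (m) of the spring plunger the jar stands on: 0 = up (its top 27 mm below the mouth), 0.040 = bottom stop; grows as the jar is pushed in. 0.033 puts the lid's top level with the keeper's underside; push a little deeper to slide the keeper. The spring pushes back with 3 N at 0, 10 N at 0.035, and lifts the jar when let go.
- keeper (a joint): Travel (m) of the keeper: 0 open, 0.026 fully home, along +y of seat_mouth. A captive steel plate, 80 (x) by 108 (y) by 6 mm, between the rails. Polished; slides with about 3 N, stays where left. Home, its solid end (the -y side of its window) covers half of the lid and traps it.
- keeper_window (a point): Centre of the keeper's window, on the plate's top; moves with the keeper. Window 54 mm (x) by 52 mm (y); over the seat when open. The jar goes in through it, and fingers reach through it to press the lid. While they hold the lid down they can push the window's +y edge in +y, which draws the solid end over the lid behind them.
- keeper_bar (a point): Middle of the window's +y edge (inner edge of the keeper's cross bar), half-way through the plate; moves with the keeper. When open, 26 mm in +y from the seat's axis. The bar is 12 mm wide (y); its outer edge is turned up to z = 23 mm from the mouth.

How it is judged:
By the outcome, as a careful person would: the job done as asked, in the order asked, and still so for the second after the job is handed in, with the robot touching nothing.
It also fails if it takes over 48 s, if anything falls off the work surface, if the arm or the gripper's body presses on something with over 40 N, if the wrist force passes 120 N, or if a joint passes its speed limit or range.

## Working session

There is one attempt and no reset: what is moved stays moved. The work goes in short steps, Python scripts to look and compute and a tool call to move; the robot and the scene stay as the last step left them, time stands still between calls to the robot, and variables do not carry over. Pictures are saved under pics/ and viewed, and the job is handed in when it is done.

Besides the shell and the picture viewer there is one more tool, called after ">>>" as name(argument=value, ...) on one line, values as JSON. send_rows: Moves the arm, as the interface text tells. Its arguments: {"type":"object","properties":{"rotation":{"type":"array","items":{"type":"array","items":{"type":"number"}}},"xyz":{"type":"array","items":{"type":"array","items":{"type":"number"}}},"claw":{"type":"array","items":{"type":"number"}},"squeeze":{"type":"number"}},"required":["rotation","xyz","claw"]}

```bash
ls; mkdir -p pics; python3 - <<'E'
from cell import ctrl, vision, job
import cv2,numpy as np
for n in("side","top"):
    p,d=vision.read_camera(n); cv2.imwrite(f"pics/{n}0.png",p[:,:,::-1]); np.savez(f"{n}0.npz",p=p,d=d)
    c=vision.get_calibration(n); R=cv2.Rodrigues(np.array(c["rvec"],float))[0]
    print(n,c["mtx"],(-R.T@np.array(c["tvec"]).ravel()).round(3),R[2].round(3),(d>0).mean())
o=ctrl.get_obs();print({k:np.round(v,3) for k,v in o.items()})
E
```

```text
pics
side [[383.44005148   0.         277.86270526]
 [  0.         383.44005148 205.49172384]
 [  0.           0.           1.        ]] [ 1.171 -0.329  0.556] [-0.753  0.34  -0.564] 0.9961947278911565
top [[535.42413819   0.         283.98229779]
 [  0.         535.42413819 206.04416297]
 [  0.           0.           1.        ]] [ 0.434 -0.024  1.044] [ 0.118  0.015 -0.993] 0.9962287414965987
{'t': np.float64(0.1), 'joints': array([ 1.262,  0.469, -0.049,  1.534,  0.024,  1.141, -0.082]), 'qd': array([ 0.001, -0.   , -0.001, -0.003,  0.   ,  0.   , -0.   ]), 'joint_efforts': array([ 0.0000e+00, -5.0917e+01, -8.1000e-02, -2.3683e+01, -6.2000e-02,
        3.4000e-02,  0.0000e+00]), 'ee_pos': array([ 0.186, -0.648,  0.222]), 'ee_rot': array([[ 0.961,  0.276, -0.001],
       [ 0.276, -0.961,  0.002],
       [-0.   , -0.002, -1.   ]]), 'wrist_force': array([ 0.599, -0.241, -0.447]), 'wrist_torque': array([ 0.038, -0.043, -0.038]), 'grip_width': np.float64(0.087)}
```

View pics/side0.png

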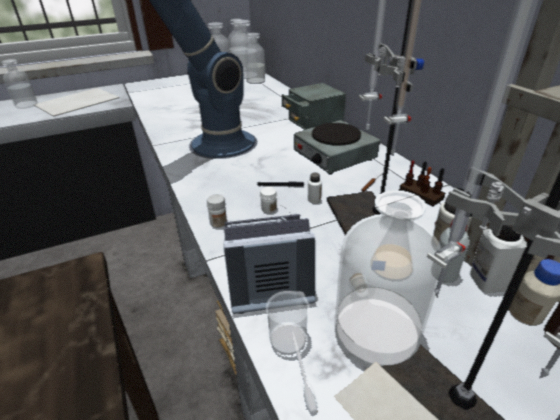

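View pics/top0.png

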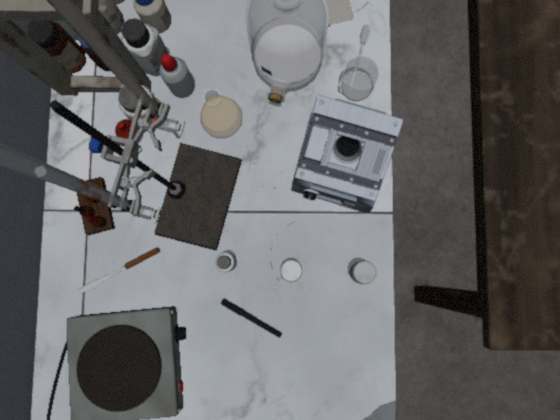

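```bash
cat > h.py <<'E'
import cv2,numpy as np
from cell import ctrl,vision,job
def cal(n):
    c=vision.get_calibration(n); R=cv2.Rodrigues(np.array(c["rvec"],float))[0]; return np.array(c["mtx"]),R,np.array(c["tvec"],float).ravel()
def cloud(n,d):
    K,R,t=cal(n); v,u=np.mgrid[:d.shape[0],:d.shape[1]]
    X=np.stack([(u-K[0,2])/K[0,0]*d,(v-K[1,2])/K[1,1]*d,d],-1)
    return (X-t)@R
def plane(n,uv,p0,nv):
    K,R,t=cal(n);uv=np.atleast_2d(uv).astype(float)
    r=np.c_[(uv[:,0]-K[0,2])/K[0,0],(uv[:,1]-K[1,2])/K[1,1],np.ones(len(uv))]@R; C=-R.T@t
    s=((np.array(p0)-C)@nv)/(r@nv); return C+r*s[:,None]
def proj(n,P):
    K,R,t=cal(n);P=np.atleast_2d(P);return cv2.projectPoints(P.astype(float),cv2.Rodrigues(R)[0],t,K,None)[0][:,0]
E
python3 - <<'E'
from h import *
a=np.load("top0.npz");W=cloud("top",a['d'])
for (u,v) in [(225,261),(290,270),(362,271)]:
    print(u,v,W[v,u].round(4),a['p'][v,u], W[v+25,u].round(4))
    m=(W[v-20:v+21,u-20:u+21,2]>0.04); pts=W[v-20:v+21,u-20:u+21][m]; print(m.sum(),pts[:,2].max(), np.percentile(pts[:,2],[50,80,95]))
for (u,v) in [(347,148),(347,125),(375,160),(318,140),(340,170)]: print(u,v,W[v,u].round(4))
p=a['p'][:,:,::-1]
cv2.imwrite("pics/mix_top.png",cv2.resize(p[90:220,285:410],None,fx=4.5,fy=4.5,interpolation=cv2.INTER_CUBIC))
cv2.imwrite("pics/jars_top.png",cv2.resize(p[240:300,200:390],None,fx=4,fy=4,interpolation=cv2.INTER_CUBIC))
b=np.load("side0.npz")
cv2.imwrite("pics/mix_side.png",cv2.resize(b['p'][165:315,190:340,::-1],None,fx=4,fy=4,interpolation=cv2.INTER_CUBIC))
E
```

```text
225 261 [0.4481 0.0959 0.077 ] [87 86 82] [ 0.401   0.1048 -0.0035]
320 1.0438513799909035 [0.07268482 0.07817957 0.08018614]
290 270 [ 0.433  -0.0211  0.057 ] [179 182 183] [ 0.3851 -0.0213 -0.0014]
400 1.0438513799909035 [0.05495103 0.05662539 0.0581515 ]
362 271 [ 0.4324 -0.151   0.0689] [155 158 160] [ 0.3846 -0.1597 -0.0006]
477 1.0438513799909035 [0.07060009 0.07228753 0.07426127]
347 148 [ 0.655  -0.1234  0.0848]
347 125 [ 0.6793 -0.1166  0.1528]
375 160 [ 0.6238 -0.1672  0.1293]
318 140 [ 0.6625 -0.0691  0.1136]
340 170 [ 0.6096 -0.1084  0.109 ]
```

View pics/mix_top.png

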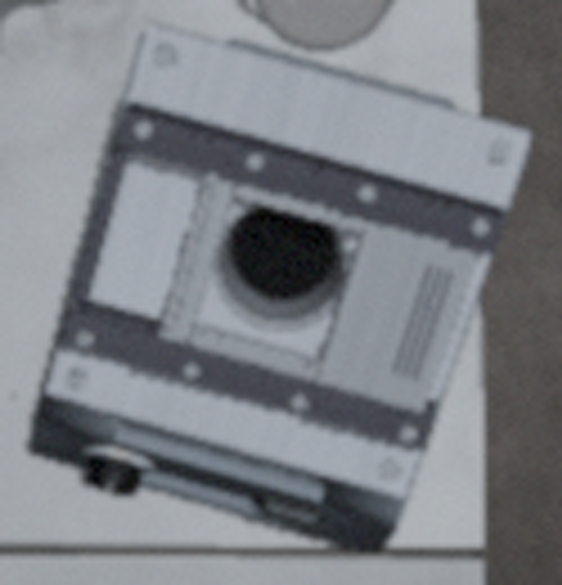

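View pics/jars_top.png

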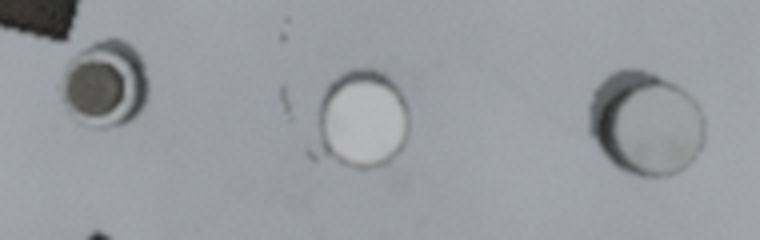

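View pics/mix_side.png

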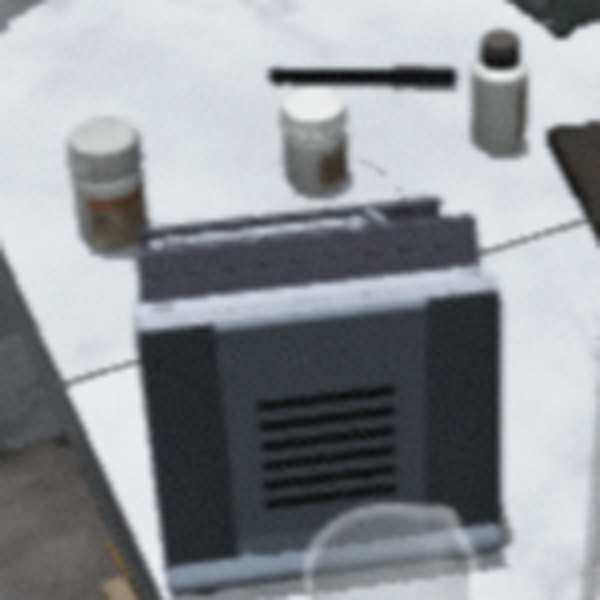

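```bash
python3 - <<'E'
from h import *
from scipy.optimize import least_squares
a=np.load("top0.npz");p=a['p'];W=cloud("top",a['d'])
hsv=cv2.cvtColor(p,cv2.COLOR_RGB2HSV)
for (x,y) in [(200,145),(420,212),(140,350),(360,420),(420,330),(140,230),(270,310),(300,60)]:
    u,v=int(x/4.5+285),int(y/4.5+90); print((u,v),p[v,u],W[v,u].round(3))
# rails mask
g=p.astype(int)
m=((g.max(2)<125)&(g.max(2)>60)&(W[:,:,2]>0.07)&(W[:,:,2]<0.2)).astype(np.uint8)
m[:, :285]=0;m[:,410:]=0;m[:95]=0;m[220:]=0
cs,_=cv2.findContours(m,cv2.RETR_EXTERNAL,cv2.CHAIN_APPROX_NONE)
for c in sorted(cs,key=cv2.contourArea)[::-1][:4]:
    print(cv2.contourArea(c),cv2.minAreaRect(c),cv2.boxPoints(cv2.minAreaRect(c)).round(1).tolist())
cv2.imwrite("pics/mask.png",cv2.resize(m[90:220,285:410]*255,None,fx=4,fy=4,interpolation=0))
# lids
for (u,v) in [(362,271)]:
    pts=W[v-20:v+21,u-20:u+21].reshape(-1,3);k=(pts[:,2]>0.062)&(pts[:,2]<.08)&(np.abs(pts[:,0]-.43)<.04)
    print(pts[k].mean(0),np.median(pts[k],0),np.ptp(pts[k],0))
    mm=np.zeros(p.shape[:2],np.uint8);z=W[:,:,2];mm[v-20:v+21,u-20:u+21]=((z>.06)&(z<.085))[v-20:v+21,u-20:u+21]
    c=max(cv2.findContours(mm,0,1)[0],key=cv2.contourArea);print(cv2.fitEllipse(c),plane("top",cv2.fitEllipse(c)[0],[0,0,.072],np.array([0,0,1.])))
    gg=p.max(2);mm2=np.zeros_like(mm);mm2[v-20:v+21,u-20:u+21]=(gg>145)[v-20:v+21,u-20:u+21];print(p[v-14:v+18:3,u+2].tolist(),p[v+2,u-18:u+18:3].tolist())
E
```

```text
(329, 122) [70 76 84] [ 0.685 -0.086  0.151]
(378, 137) [70 72 82] [ 0.659 -0.169  0.153]
(316, 167) [73 74 84] [ 0.615 -0.066  0.109]
(365, 183) [70 74 81] [ 0.586 -0.152  0.11 ]
(378, 163) [116 120 128] [ 0.62  -0.173  0.124]
(316, 141) [163 169 178] [ 0.662 -0.066  0.11 ]
(345, 158) [ 95  99 103] [ 0.638 -0.121  0.075]
(351, 103) [117 122 131] [ 0.721 -0.125  0.143]
1787.0 ((346.3424072265625, 152.56732177734375), (89.28600311279297, 60.54104995727539), 15.52410888671875) [[295.20001220703125, 169.8000030517578], [311.3999938964844, 111.5], [397.5, 135.3000030517578], [381.29998779296875, 193.6999969482422]]
124.0 ((348.5, 149.5), (31.0, 21.0), 0.0) [[333.0, 160.0], [333.0, 139.0], [364.0, 139.0], [364.0, 160.0]]
4.5 ((340.0, 136.0), (6.0, 4.0), 0.0) [[337.0, 138.0], [337.0, 134.0], [343.0, 134.0], [343.0, 138.0]]
0.0 ((345.5, 136.0), (1.0, 0.0), 180.0) [[346.0, 136.0], [346.0, 136.0], [345.0, 136.0], [345.0, 136.0]]
[ 0.42996401 -0.15349571  0.07058977] [ 0.43049619 -0.15407832  0.07069284] [0.04125628 0.04175405 0.01228078]
((363.43292236328125, 272.37744140625), (22.635704040527344, 23.0059814453125), 98.57328796386719) [[ 0.4299989 -0.1531849  0.072    ]]
[[154, 159, 164], [94, 97, 100], [153, 156, 158], [154, 158, 159], [156, 159, 161], [154, 156, 157], [155, 157, 157], [151, 154, 156], [153, 155, 157], [133, 136, 140], [155, 159, 166]] [[155, 160, 165], [135, 139, 142], [56, 54, 54], [101, 103, 105], [154, 155, 158], [153, 157, 158], [152, 155, 155], [153, 156, 156], [153, 154, 155], [153, 157, 157], [150, 153, 155], [159, 162, 166]]
```

View pics/mask.png

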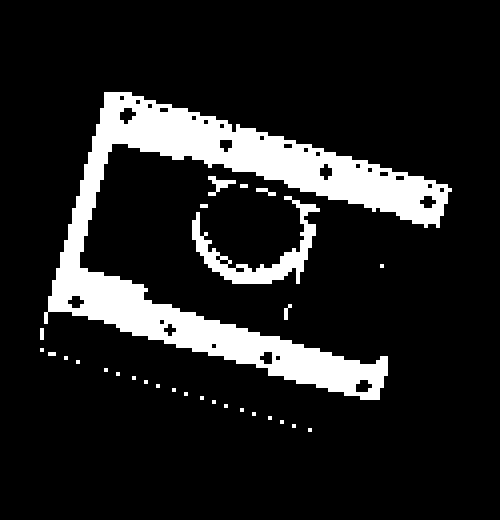

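```bash
cat >> h.py <<'E'
def seat(x,y,yaw):
    c,s=np.cos(yaw),np.sin(yaw);M=np.array([[c,-s,0],[s,c,0],[0,0,1]])
    th=np.radians(30)
    # z out leans to front (-x); x up slope
    S=np.array([[np.cos(th),0,-np.sin(th)],[0,1,0],[np.sin(th),0,np.cos(th)]])
    return M@S,np.array([x,y,.112])
E
python3 - <<'E'
from h import *
from scipy.optimize import least_squares
a=np.load("top0.npz");g=a['p'].max(2)
big=cv2.resize(g[90:220,285:410],None,fx=8,fy=8,interpolation=cv2.INTER_CUBIC).astype(float)
ap=np.array([(126,115),(226,145),(326,171),(428,201),(75,301),(169,329),(267,357),(363,385)])*2
uv=[]
for x,y in ap:
    w=np.clip(big[y-16:y+17,x-16:x+17]-88,0,None);yy,xx=np.mgrid[-16:17,-16:17]
    k=(xx**2+yy**2<15**2);w=w*k
    uv.append(((x+(w*xx).sum()/w.sum()+.5)/8-.5+285,(y+(w*yy).sum()/w.sum()+.5)/8-.5+90))
uv=np.array(uv);print(uv.round(2).tolist())
def f(q,full=False):
    R,o=seat(*q[:3]);s=q[3]
    P=np.array([(xx,yy*s,.023) for xx in(.0415,-.0415) for yy in(1.5,.5,-.5,-1.5)])
    return (proj("top",P@R.T+o)-uv).ravel()
r=least_squares(f,[.64,-.115,-.2,.045]);print(r.x,np.degrees(r.x[2]),f(r.x).reshape(-1,2).round(2).tolist())
R,o=seat(*r.x[:3])
np.save("seat.npy",r.x[:3])
# check with depth in the seat frame
W=cloud("top",a['d']);L=(W-o)@R
for (x,y) in [(200,145),(360,420),(420,330),(140,230),(300,60)]:
    u,v=int(x/4.5+285),int(y/4.5+90);print((L[v,u]*1000).round(1))
p=a['p'][90:220,285:410,::-1].copy();p=cv2.resize(p,None,fx=5,fy=5,interpolation=cv2.INTER_CUBIC)
def dr(pts,c,z):
    P=np.c_[pts,np.full(len(pts),z)]/1000;q=((proj("top",P@R.T+o)-[285,90]+.5)*5-.5)
    cv2.polylines(p,[q.round().astype(int)],True,c,1)
t=np.linspace(0,2*np.pi,60)
dr(np.c_[26*np.cos(t),26*np.sin(t)],(0,0,255),0)
dr([(27,26),(27,-26),(-27,-26),(-27,26)],(0,255,0),18)
dr([(49,75),(49,-75),(34,-75),(34,75)],(255,0,0),23);dr([(-49,75),(-49,-75),(-34,-75),(-34,75)],(255,0,0),23)
cv2.imwrite("pics/fit.png",p)
E
```

```text
[[316.19, 118.34], [341.11, 125.66], [366.08, 132.41], [391.48, 139.88], [303.35, 164.89], [326.95, 171.91], [351.2, 178.91], [375.33, 185.88]]
[ 0.64704712 -0.1204481  -0.28186188  0.04414281] -16.149495880386052 [[-0.26, 1.02], [-0.3, 0.84], [-0.26, 1.27], [-0.55, 1.0], [0.13, -1.06], [0.52, -1.09], [0.35, -1.08], [0.42, -1.0]]
[42.8 43.6 20.6]
[-43.7 -47.3  23.2]
[ -4.  -58.2  16.7]
[-2.  56.6 -1. ]
[78.2 16.5 -9. ]
```

View pics/fit.png

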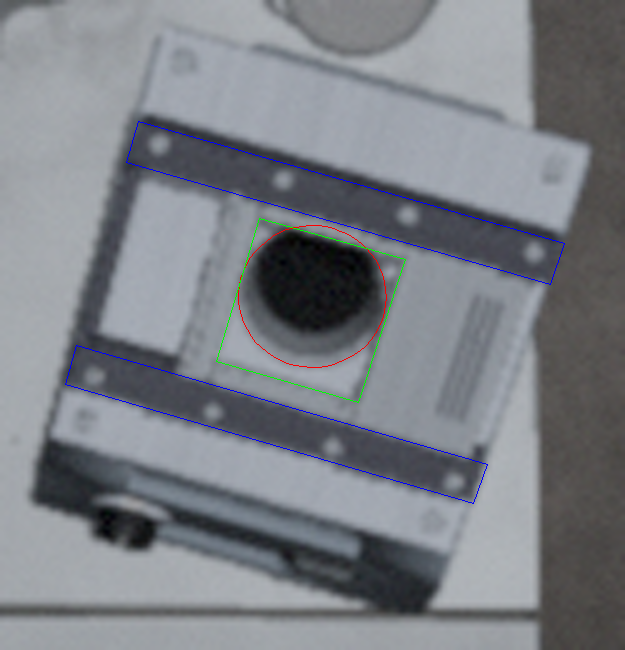

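>>> send_rows(rotation=[[0, 0, -0.04], [0, 0, -0.08], [0, 0, -0.12], [0, 0, -0.16], [0, 0, -0.2], [0, 0, -0.24], [0, 0, -0.28], [0, 0, -0.32], [0, 0, -0.36], [0, 0, -0.4], [0, 0, -0.44], [0, 0, -0.48], [0, 0, -0.52], [0, 0, -0.5615], [0, 0, -0.5615], [0, 0, -0.5615]], xyz=[[1.7, 3.5, 0], [3.4, 7, 0], [5.2, 10.5, 0], [7, 14, 0], [8.7, 17.5, 0], [10.5, 21, 0], [12.2, 24.5, 0], [14, 28, 0], [15.7, 31.5, 0], [17.4, 35, 0], [19.2, 38.5, 0], [20.9, 42, 0], [22.7, 45.7, 0], [24.4, 49.4, 0], [24.4, 49.4, -4], [24.4, 49.4, -8]], claw=[8.7, 8.7, 8.7, 8.7, 8.7, 8.7, 8.7, 8.7, 8.7, 8.7, 8.7, 8.7, 8.7, 8.7, 8.7, 8.7])

```text
t: 1.7
ee_pos: [0.4319, -0.1535, 0.1426]
ee_rot: [[0.962, -0.275, 0.004], [-0.275, -0.962, -0.001], [0.004, 0.0, -1.0]]
wrist_force: [-0.0, -0.1, -1.1]
grip_width: 0.0871
```

```bash
python3 - <<'E'
from h import *
im=[]
for n,(u,v) in(("side",(215,205)),("top",(362,271))):
    p,d=vision.read_camera(n); np.savez(n+"1.npz",p=p,d=d)
    h=50 if n=="side" else 60
    im.append(cv2.resize(p[v-h:v+h,u-h:u+h,::-1],(390,390),interpolation=cv2.INTER_CUBIC))
cv2.imwrite("pics/pre.png",np.hstack(im))
o=ctrl.get_obs();R=o['ee_rot'];P=np.array([o['ee_pos']+R@[0,s*.0435,0] for s in(-1,0,1)]);print(o['ee_pos'])
print(proj("side",P),proj("top",P), proj("side",[.43,-.1537,.072]))
b=np.load("side0.npz");m=(cloud("side",b['d']));k=(np.abs(m[...,0]-.43)<.04)&(np.abs(m[...,1]+.153)<.04)&(m[...,2]>.066);print(k.sum(),m[k].mean(0),m[k].min(0),m[k].max(0))
E
```

```text
[ 0.42632925 -0.15329497  0.138391  ]
[[230.90940514 170.33835997]
 [211.38467511 172.22103399]
 [191.62511553 174.12635148]] [[343.78028    267.32827231]
 [368.81661611 274.79533174]
 [393.96552628 282.29596625]] [[215.11035156 197.95682996]]
166 [ 0.43412378 -0.1556992   0.0707303 ] [ 0.41165488 -0.17516427  0.06618535] [ 0.45246814 -0.13481352  0.07432915]
```

View pics/pre.png

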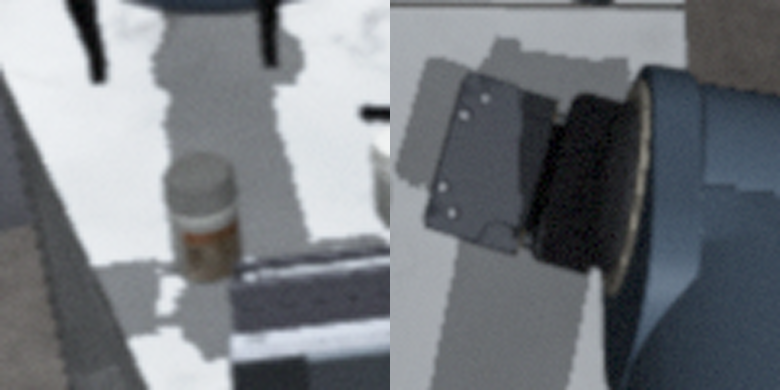

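>>> send_rows(rotation=[[0, 0, 0], [0, 0, 0], [0, 0, 0]], xyz=[[0.1, 0, -3], [0.1, 0, -3], [0.1, 0, -3]], claw=[8.7, 8.7, 8.7])

```text
t: 2.1
ee_pos: [0.4319, -0.1551, 0.1137]
ee_rot: [[0.96, -0.278, 0.001], [-0.278, -0.96, -0.0], [0.001, 0.0, -1.0]]
wrist_force: [0.2, -0.8, -0.3]
grip_width: 0.0873
```

```bash
python3 - <<'E'
from h import *
for i in range(3):
    o=ctrl.get_obs();print(o['t'],o['ee_pos'],np.abs(o['qd']).max());
E
```

```text
2.1 [ 0.4318977  -0.15510953  0.11373471] 0.018017661313704057
2.1 [ 0.4318977  -0.15510953  0.11373471] 0.018017661313704057
2.1 [ 0.4318977  -0.15510953  0.11373471] 0.018017661313704057
```

>>> send_rows(rotation=[[0, 0, 0], [0, 0, 0], [0, 0, 0], [0, 0, 0], [0, 0, 0], [0, 0, 0], [0, 0, 0], [0, 0, 0], [0, 0, 0], [0, 0, 0], [0, 0, 0], [0, 0, 0]], xyz=[[0, 0, -2], [0, 0, -4], [0, 0, -5.7], [0, 0, -5.7], [0, 0, -5.7], [0, 0, -5.7], [0, 0, -5.7], [0, 0, -5.7], [0, 0, -5.7], [0, 0, -5.7], [0, 0, -5.7], [0, 0, -5.7]], claw=[8.7, 8.7, 8.7, 8.7, 3.5, 3.5, 3.5, 3.5, 3.5, 3.5, 3.5, 3.5], squeeze=25)

```text
t: 3.3
ee_pos: [0.4315, -0.1548, 0.0556]
ee_rot: [[0.961, -0.278, 0.0], [-0.278, -0.961, -0.0], [0.0, 0.0, -1.0]]
wrist_force: [-0.3, 0.1, 1.1]
grip_width: 0.0422
```

```bash
python3 - <<'E'
from h import *
p,d=vision.read_camera("side"); u,v=215,205
cv2.imwrite("pics/grasp.png",cv2.resize(p[v-50:v+50,u-50:u+50,::-1],(600,600),interpolation=cv2.INTER_CUBIC))
print(ctrl.get_obs()['grip_width'])
E
```

```text
0.041694818158090535
```

View pics/grasp.png

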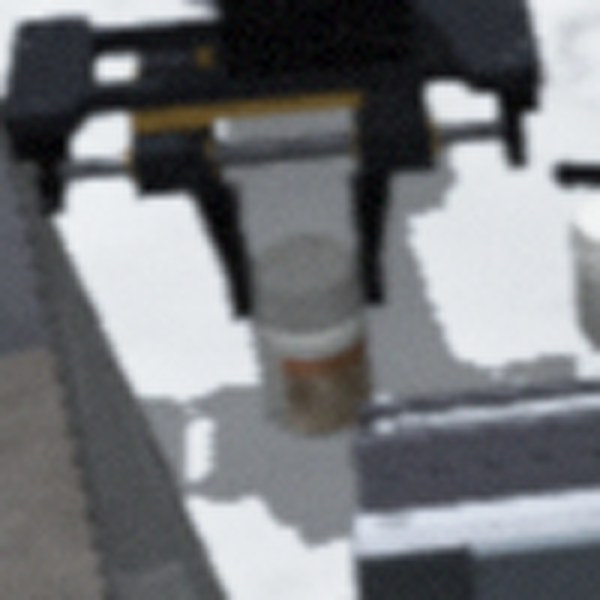

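```bash
python3 - <<'E'
from h import *
from scipy.spatial.transform import Rotation as Ro
R,o=seat(*np.load("seat.npy")); T=np.c_[R[:,0],-R[:,1],-R[:,2]]
ob=ctrl.get_obs();E=np.array(ob['ee_rot']);print(ob['ee_pos'],"rv",Ro.from_matrix(T@E.T).as_rotvec())
print("axes",R.round(4).tolist(),o)
for z in(.11,.0906,.06,.0286): print(z,o+R[:,2]*z,(o+R[:,2]*z-ob['ee_pos'])*100)
E
```

```text
[ 0.43149219 -0.15475444  0.05561892] rv [-1.45535512e-01 -5.02926630e-01 -7.69111624e-05]
axes [[0.8319, 0.2781, -0.4803], [-0.2409, 0.9605, 0.1391], [0.5, 0.0, 0.866]] [ 0.64704712 -0.1204481   0.112     ]
0.11 [ 0.59421746 -0.10515015  0.20726279] [16.27252627  4.96042863 15.16438777]
0.0906 [ 0.60353469 -0.10784815  0.1904619 ] [17.20424933  4.69062843 13.48429848]
0.06 [ 0.61823094 -0.11210376  0.16396152] [18.67387435  4.26506729 10.83426075]
0.0286 [ 0.6333114  -0.11647063  0.13676833] [20.18192095  3.82838037  8.11494098]
```

>>> send_rows(rotation=[[0, 0, 0], [0, 0, 0], [0, 0, 0], [0, 0, 0], [0, 0, 0], [-0.0145, -0.05, 0], [-0.029, -0.1, 0], [-0.0435, -0.15, 0], [-0.058, -0.2, 0], [-0.0725, -0.25, 0], [-0.087, -0.3, 0], [-0.1015, -0.35, 0], [-0.116, -0.4, 0], [-0.1305, -0.45, 0], [-0.1455, -0.503, 0], [-0.1455, -0.503, 0], [-0.1455, -0.503, 0], [-0.1455, -0.503, 0]], xyz=[[0, 0, 2], [0, 0, 5], [0, 0, 9], [0, 0, 13], [0, 0, 16.5], [1.5, 0.5, 18], [3, 1, 18], [4.7, 1.5, 18], [6.4, 2, 18], [8, 2.5, 18], [9.7, 3, 18], [11.4, 3.5, 18], [13, 4, 18], [14.7, 4.5, 18], [16.3, 4.95, 18], [16.3, 4.95, 16.5], [16.3, 4.95, 15.2], [16.3, 4.95, 15.2]], claw=[3.5, 3.5, 3.5, 3.5, 3.5, 3.5, 3.5, 3.5, 3.5, 3.5, 3.5, 3.5, 3.5, 3.5, 3.5, 3.5, 3.5, 3.5])

```text
t: 5.15
ee_pos: [0.5925, -0.104, 0.204]
ee_rot: [[0.835, -0.276, 0.476], [-0.24, -0.961, -0.137], [0.495, 0.0, -0.869]]
wrist_force: [-0.8, 1.1, -0.8]
grip_width: 0.0419
```

```bash
python3 - <<'E'
from h import *
im=[]
R,o=seat(*np.load("seat.npy"))
ob=ctrl.get_obs();print("tcp in seat",((np.array(ob['ee_pos'])-o)@R*1000).round(1));print((R.T@ob['ee_rot']).round(3).tolist(),ob['joints'].round(2),ob['grip_width'])
for n,(u,v) in(("side",(260,195)),("top",(345,148))):
    p,d=vision.read_camera(n); np.savez(n+"2.npz",p=p,d=d)
    h=50 if n=="side" else 60
    im.append(cv2.resize(p[v-h:v+h,u-h:u+h,::-1],(400,400),interpolation=cv2.INTER_CUBIC))
cv2.imwrite("pics/ins.png",np.hstack(im))
E
```

```text
tcp in seat [ -3.4   0.6 108.1]
[[1.0, 0.002, -0.006], [0.002, -1.0, 0.001], [-0.006, -0.001, -1.0]] [ 0.3   0.18 -0.29  2.11  0.48  0.39 -2.22] 0.04187891704816438
```

View pics/ins.png

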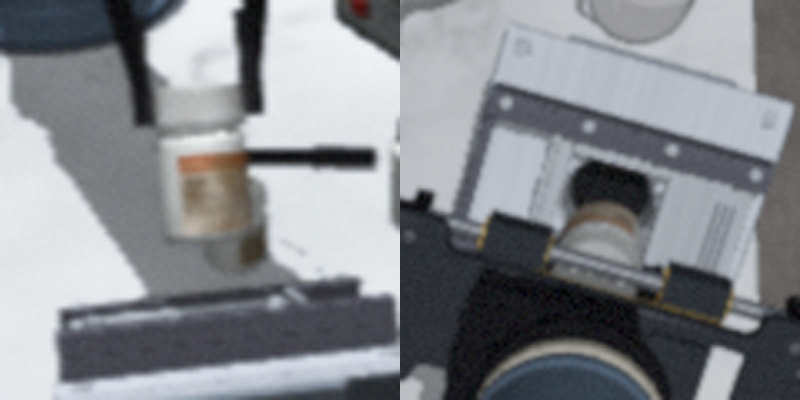

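```bash
python3 - <<'E'
from h import *
R,o=seat(*np.load("seat.npy"))
from scipy.optimize import least_squares
for n in("top","side"):
    a=np.load(n+"2.npz");L=(cloud(n,a['d'])-o)@R*1000
    k=(np.abs(L[...,1])<35)&(np.abs(L[...,0])<35)&(L[...,2]>57)&(L[...,2]<98)&(a['p'].max(2)>60)
    P=L[k];print(n,k.sum())
    f=lambda q:np.hypot(P[:,0]-q[0]-q[2]*(P[:,2]-75),P[:,1]-q[1]-q[3]*(P[:,2]-75))-21
    r=least_squares(f,[0,0,0,0],loss='soft_l1',f_scale=2);print(r.x,np.abs(f(r.x)).mean(), P.min(0),P.max(0))
ob=ctrl.get_obs();print("tcp in seat",((np.array(ob['ee_pos'])-o)@R*1000).round(1),ob['t'])
E
```

```text
top 173
[-3.88187228  0.10850877  0.00697231  0.01000945] 0.3131499029279395 [ -1.28813913 -20.03350503  57.51846367] [18.2063106  21.2324015  97.92154538]
side 513
[-5.31814021 -0.15566587  0.01479979  0.01647349] 0.7317537059398327 [ -6.84023273 -21.55987833  57.01939738] [18.74352861 20.87834064 97.92369056]
tcp in seat [ -0.4   0.7 109.7] 5.25
```

>>> send_rows(rotation=[[0, 0, 0], [0, 0, 0], [0, 0, 0], [0, 0, 0]], xyz=[[0.4, -0.1, -0.7], [0.72, -0.21, -1.3], [0.72, -0.21, -1.3], [0.72, -0.21, -1.3]], claw=[3.5, 3.5, 3.5, 3.5])

```text
t: 5.65
ee_pos: [0.6017, -0.1074, 0.1944]
ee_rot: [[0.832, -0.278, 0.48], [-0.241, -0.961, -0.139], [0.5, -0.0, -0.866]]
wrist_force: [-0.3, -0.5, -1.4]
grip_width: 0.0421
```

```bash
cat > m.py <<'E'
from h import *
import sys
R,o=seat(*np.load("seat.npy"))
from scipy.optimize import least_squares
ob=ctrl.get_obs();t=(np.array(ob['ee_pos'])-o)@R*1000;print("tcp in seat",t.round(1),ob['t'])
for n in("top","side"):
    p,d=vision.read_camera(n);np.savez(n+"3.npz",p=p,d=d)
    L=(cloud(n,d)-o)@R*1000
    k=(np.abs(L[...,1])<35)&(np.abs(L[...,0])<35)&(L[...,2]>t[2]-50)&(L[...,2]<t[2]-8)&(p.max(2)>60)&(L[...,2]>26)
    P=L[k];print(n,k.sum())
    f=lambda q:np.hypot(P[:,0]-q[0]-q[2]*(P[:,2]-t[2]+45),P[:,1]-q[1]-q[3]*(P[:,2]-t[2]+45))-21
    r=least_squares(f,[0,0,0,0],loss='soft_l1',f_scale=2);print(r.x.round(3),np.abs(f(r.x)).mean(), P.min(0),P.max(0))
E
python3 m.py
```

```text
tcp in seat [ 0.4 -0.1 94.9] 5.65
top 170
[-1.771 -0.762  0.002  0.007] 0.32737861706479915 [  0.68071036 -20.75723803  44.91002501] [19.91219947 20.09861181 86.90407893]
side 520
[-1.441 -0.874  0.007  0.003] 0.7129164924627153 [ -4.49065009 -22.05099337  44.91165229] [21.86638272 19.88865977 86.81075661]
```

>>> send_rows(rotation=[[0, 0, 0], [0, 0, 0], [0, 0, 0], [0, 0, 0], [0, 0, 0], [0, 0, 0]], xyz=[[0.15, 0.04, 0.08], [0.65, -0.1, -0.8], [1.15, -0.25, -1.7], [1.65, -0.4, -2.6], [2.31, -0.59, -3.82], [2.31, -0.59, -3.82]], claw=[3.5, 3.5, 3.5, 3.5, 3.5, 3.5])

```text
t: 6.35
ee_pos: [0.6242, -0.1134, 0.1536]
ee_rot: [[0.834, -0.278, 0.477], [-0.241, -0.961, -0.139], [0.497, 0.001, -0.868]]
wrist_force: [0.7, -0.2, -1.3]
grip_width: 0.042
```

```bash
python3 m.py; python3 - <<'E'
from h import *
im=[]
for n,(u,v) in(("side",(260,205)),("top",(345,148))):
    p=np.load(n+"3.npz")['p'];h=50
    im.append(cv2.resize(p[v-h:v+h,u-h:u+h,::-1],(400,400),interpolation=cv2.INTER_CUBIC))
cv2.imwrite("pics/ins2.png",np.hstack(im))
E
```

```text
tcp in seat [ 0.1  0.4 48. ] 6.35
top 55
[-0.74  -0.531 -0.043  0.021] 0.3755632073582157 [  3.2563514  -20.22634657  26.09772466] [19.49900803 19.87549563 39.82819447]
side 173
[ 0.787  0.519 -0.065 -0.014] 0.771505850243629 [ -0.675878   -20.88840719  26.13376399] [22.35608613 19.67396612 39.90807418]
```

View pics/ins2.png

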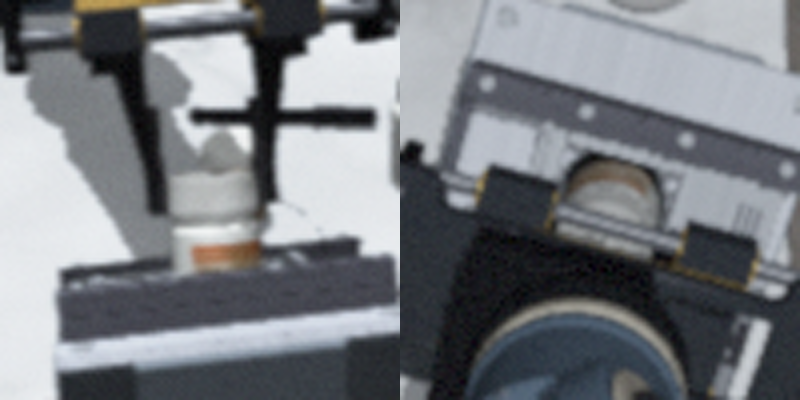

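>>> send_rows(rotation=[[0, 0, 0], [0, 0, 0], [0, 0, 0], [0, 0, 0], [0, 0, 0], [0, 0, 0]], xyz=[[0.25, -0.07, -0.45], [0.5, -0.14, -0.9], [0.75, -0.21, -1.35], [1.02, -0.3, -1.84], [1.02, -0.3, -1.84], [1.02, -0.3, -1.84]], claw=[3.5, 3.5, 3.5, 3.5, 3.5, 3.5])

```text
t: 7.05
ee_pos: [0.6349, -0.1162, 0.1379]
ee_rot: [[0.832, -0.278, 0.48], [-0.241, -0.961, -0.139], [0.5, 0.0, -0.866]]
wrist_force: [-1.6, 0.4, 1.3]
grip_width: 0.0417
```

```bash
python3 - <<'E'
from h import *
R,o=seat(*np.load("seat.npy"));ob=ctrl.get_obs();print(((np.array(ob['ee_pos'])-o)@R*1000).round(1),R.T@ob['wrist_force'])
E
```

```text
[ 1.9  0.7 28.9] [-0.79880787 -0.10247584  1.94832646]
```

>>> send_rows(rotation=[[0, 0, 0], [0, 0, 0], [0, 0, 0], [0, 0, 0], [0, 0, 0], [0, 0, 0], [0, 0, 0], [0, 0, 0], [0, 0, 0]], xyz=[[0, 0, 0], [0, 0, 0], [0, 0, 0], [0, 0, 0], [-0.7, 0.2, 1.3], [-1.4, 0.4, 2.6], [-2.2, 0.6, 3.9], [-2.9, 0.83, 5.2], [-2.9, 0.83, 5.2]], claw=[6.5, 6.5, 6.5, 6.5, 6.5, 6.5, 6.5, 6.5, 6.5])

```text
t: 7.95
ee_pos: [0.6065, -0.1078, 0.192]
ee_rot: [[0.83, -0.278, 0.483], [-0.24, -0.961, -0.139], [0.503, -0.001, -0.864]]
wrist_force: [0.4, -0.6, -0.2]
grip_width: 0.065
```

```bash
python3 - <<'E'
from h import *
im=[]
R,o=seat(*np.load("seat.npy"));ob=ctrl.get_obs();print(((np.array(ob['ee_pos'])-o)@R*1000).round(1),R.T@ob['wrist_force'],ob['grip_width'])
for n,(u,v) in(("side",(260,195)),("top",(345,148))):
    p,d=vision.read_camera(n);h=50
    L=(cloud(n,d)-o)@R*1000
    k=(np.abs(L[...,1])<30)&(np.abs(L[...,0])<30)&(L[...,2]>41)&(L[...,2]<52);print(k.sum(),L[k].mean(0),L[k].min(0),L[k].max(0))
    im.append(cv2.resize(p[v-h:v+h,u-h:u+h,::-1],(400,400),interpolation=cv2.INTER_CUBIC))
cv2.imwrite("pics/rel.png",np.hstack(im))
E
```

```text
[ 3.2  0.9 90.5] [ 0.4018471  -0.43004747 -0.4813949 ] 0.06502828814741628
91 [ 4.58338213 -0.18950224 44.79123126] [-12.75661673 -17.50405598  41.17221657] [11.05038485 21.90468824 48.99446908]
221 [-4.02017843  3.36199728 46.26186403] [-20.32985901 -17.51015438  41.04491144] [ 9.38341317 23.49047184 51.77159139]
```

View pics/rel.png

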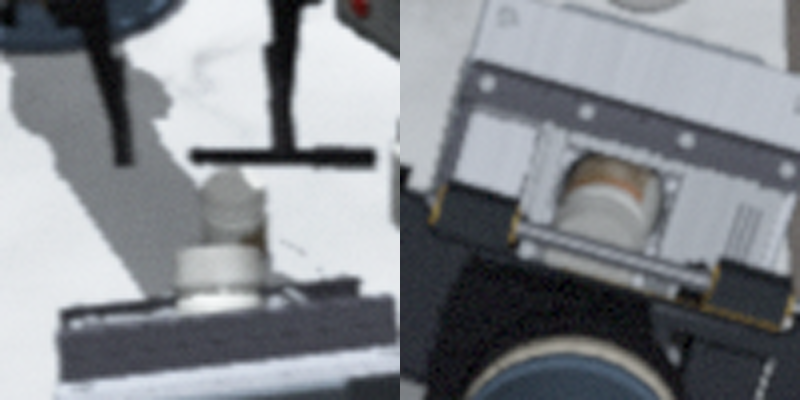

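```bash
python3 - <<'E'
from h import *
p,d=vision.read_camera("side");u,v=262,180;s=12
im=cv2.resize(p[v-25:v+25,u-40:u+25,::-1],None,fx=s,fy=s,interpolation=cv2.INTER_CUBIC)
ob=ctrl.get_obs();E=np.array(ob['ee_rot']);T=np.array(ob['ee_pos']);w=ob['grip_width']/2*1000
for z in(0,-10,-20,-30):
  for y in(w,w+5,w+10,w+15):
    for sg in(1,-1):
      for x in (9.5,):
        q=((proj("side",T+E@(np.array([x,sg*y,z])/1000))[0]-[u-40,v-25]+.5)*s-.5).round().astype(int)
        cv2.circle(im,tuple(int(i) for i in q),3,{0:(0,0,255),5:(0,255,0),10:(255,0,0),15:(0,255,255)}[round(y-w)],-1)
cv2.imwrite("pics/tip.png",im)
E
```

```text
(no output)
```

View pics/tip.png

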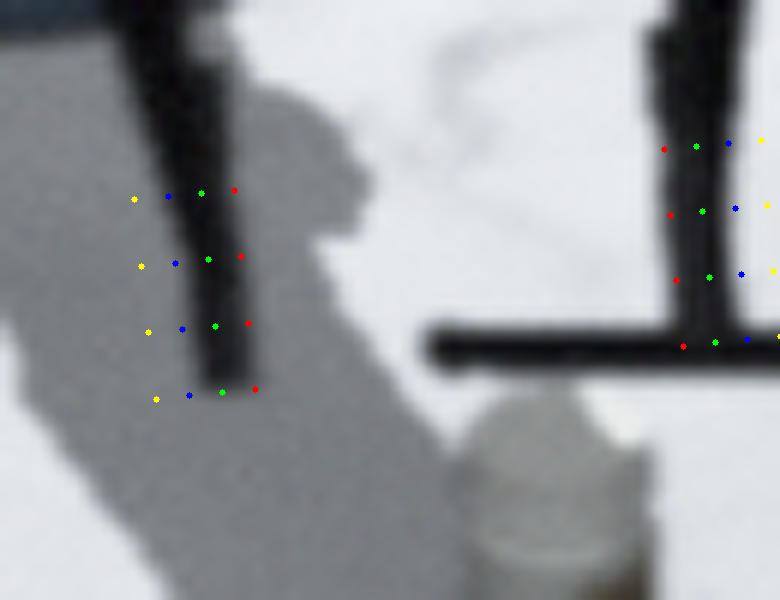

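>>> send_rows(rotation=[[0, 0, 0], [0, 0, 0], [0, 0, 0], [0, 0, 0], [0, 0, 0], [0, 0, 0], [0, 0, 0], [0, 0, 0]], xyz=[[0, 0, 0], [0, 0, 0], [0, 0, 0], [0.5, -0.15, -1], [1.1, -0.3, -2], [1.82, -0.53, -3.58], [1.82, -0.53, -3.58], [1.82, -0.53, -3.58]], claw=[2.8, 2.8, 2.8, 2.8, 2.8, 2.8, 2.8, 2.8], squeeze=60)

```text
t: 8.9
ee_pos: [0.6241, -0.1131, 0.1534]
ee_rot: [[0.833, -0.278, 0.479], [-0.241, -0.961, -0.139], [0.499, 0.0, -0.867]]
wrist_force: [-0.5, -0.8, 0.7]
grip_width: 0.0281
```

```bash
cat > s.py <<'E'
from h import *
R,o=seat(*np.load("seat.npy"));ob=ctrl.get_obs();print("tcp",((np.array(ob['ee_pos'])-o)@R*1000).round(1),"F",(R.T@ob['wrist_force']).round(1),"w",ob['grip_width'].round(4),"t",ob['t'],"rot",(R.T@ob['ee_rot']).round(3).tolist())
E
python3 s.py
```

```text
Traceback (most recent call last):
  File "s.py", line 2, in <module>
    R,o=seat(*np.load("seat.npy"));ob=ctrl.get_obs();print("tcp",((np.array(ob['ee_pos'])-o)@R*1000).round(1),"F",(R.T@ob['wrist_force']).round(1),"w",ob['grip_width'].round(4),"t",ob['t'],"rot",(R.T@ob['ee_rot']).round(3).tolist())
                                                                                                                                                       ^^^^^^^^^^^^^^^^^^^^^^
AttributeError: 'float' object has no attribute 'round'
```

```bash
sed -i "s/ob\['grip_width'\].round(4)/round(float(ob['grip_width']),4)/" s.py; python3 s.py
```

```text
tcp [-0.2  0.7 47.9] F [ 0.1 -0.9  0.8] w 0.0281 t 8.9 rot [[1.0, 0.001, -0.001], [0.001, -1.0, -0.0], [-0.001, 0.0, -1.0]]
```

>>> send_rows(rotation=[[0, 0, 0], [0, 0, 0], [0, 0, 0], [0, 0, 0], [0, 0, 0], [0, 0, 0]], xyz=[[0.3, -0.09, -0.54], [0.6, -0.18, -1.08], [0.9, -0.26, -1.62], [1.2, -0.35, -2.16], [1.2, -0.35, -2.16], [1.2, -0.35, -2.16]], claw=[2.8, 2.8, 2.8, 2.8, 2.8, 2.8])

```text
t: 9.5
ee_pos: [0.6387, -0.1185, 0.1352]
ee_rot: [[0.829, -0.279, 0.485], [-0.241, -0.96, -0.141], [0.505, -0.0, -0.863]]
wrist_force: [1.9, -3.2, 5.1]
grip_width: 0.0282
```

```bash
python3 s.py;python3 - <<'E'
from h import *
im=[]
for n,(u,v) in(("side",(260,205)),("top",(345,148))):
    p,d=vision.read_camera(n);h=40
    im.append(cv2.resize(p[v-h:v+h,u-h:u+h,::-1],(400,400),interpolation=cv2.INTER_CUBIC))
cv2.imwrite("pics/press1.png",np.hstack(im))
E
```

```text
tcp [ 4.2 -0.5 24.4] F [ 4.8 -2.5  3. ] w 0.0282 t 9.5 rot [[1.0, -0.001, 0.006], [-0.001, -1.0, -0.0], [0.006, 0.0, -1.0]]
```

View pics/press1.png

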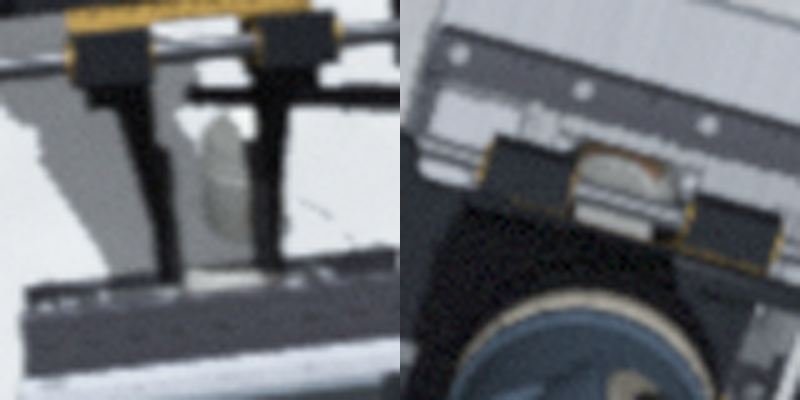

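>>> send_rows(rotation=[[0, 0, 0], [0, 0, 0]], xyz=[[0, 0, 0], [0, 0, 0]], claw=[2.8, 2.8])

```text
t: 9.8
ee_pos: [0.6387, -0.1185, 0.1352]
ee_rot: [[0.829, -0.279, 0.485], [-0.241, -0.96, -0.141], [0.505, -0.0, -0.863]]
wrist_force: [1.6, -2.6, 5.8]
grip_width: 0.0282
```

```bash
python3 s.py
```

```text
tcp [ 4.2 -0.5 24.4] F [ 4.8 -2.1  3.9] w 0.0282 t 9.8 rot [[1.0, -0.001, 0.006], [-0.001, -1.0, -0.0], [0.006, 0.0, -1.0]]
```

>>> send_rows(rotation=[[0, 0, 0], [0, 0, 0], [0, 0, 0], [0, 0, 0], [0, 0, 0], [0, 0, 0]], xyz=[[0.15, -0.04, 0.09], [0.29, -0.08, 0.17], [0.48, -0.13, -0.17], [0.68, -0.19, -0.52], [0.68, -0.19, -0.52], [0.68, -0.19, -0.52]], claw=[2.8, 2.8, 2.8, 2.8, 2.8, 2.8])

```text
t: 10.4
ee_pos: [0.6438, -0.1197, 0.1286]
ee_rot: [[0.83, -0.279, 0.482], [-0.241, -0.96, -0.14], [0.502, 0.0, -0.865]]
wrist_force: [-0.1, -2.0, 6.1]
grip_width: 0.0281
```

```bash
python3 s.py
```

```text
tcp [ 5.5 -0.1 16. ] F [ 3.5 -2.   5. ] w 0.0281 t 10.4 rot [[1.0, -0.001, 0.002], [-0.001, -1.0, -0.001], [0.002, 0.001, -1.0]]
```

```bash
python3 - <<'E'
from h import *
im=[]
for n,(u,v) in(("side",(262,218)),("top",(345,148))):
    p,d=vision.read_camera(n);h=34
    im.append(cv2.resize(p[v-h:v+h,u-h:u+h,::-1],(400,400),interpolation=cv2.INTER_CUBIC))
cv2.imwrite("pics/press2.png",np.hstack(im))
E
```

```text
(no output)
```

View pics/press2.png

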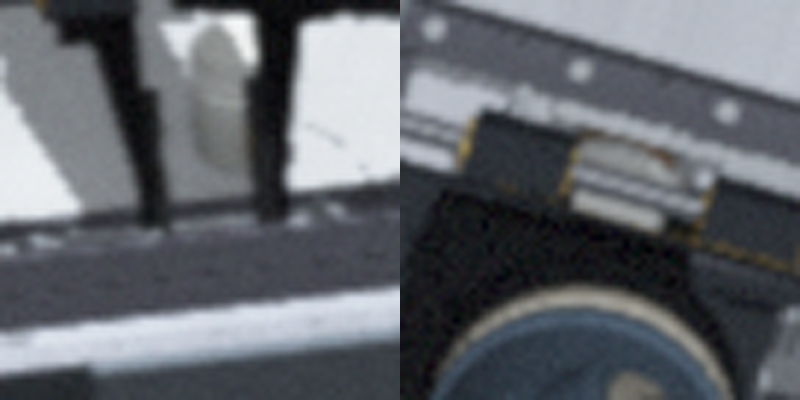

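>>> send_rows(rotation=[[0, 0, 0], [0, 0, 0], [0, 0, 0], [0, 0, 0], [0, 0, 0]], xyz=[[0.14, -0.04, -0.25], [0.28, -0.08, -0.5], [0.41, -0.12, -0.74], [0.41, -0.12, -0.74], [0.41, -0.12, -0.74]], claw=[2.8, 2.8, 2.8, 2.8, 2.8])

```text
t: 11.0
ee_pos: [0.6494, -0.1214, 0.1231]
ee_rot: [[0.829, -0.279, 0.485], [-0.241, -0.96, -0.141], [0.505, -0.0, -0.863]]
wrist_force: [-2.0, -2.7, 11.6]
grip_width: 0.0278
```

```bash
python3 s.py
```

```text
tcp [ 7.7 -0.3  8.3] F [ 4.8 -3.1 10.6] w 0.0278 t 11.0 rot [[1.0, -0.001, 0.006], [-0.001, -1.0, -0.0], [0.006, 0.0, -1.0]]
```

>>> send_rows(rotation=[[0, 0, 0], [0, 0, 0], [0, 0, 0], [0, 0, 0], [0, 0, 0], [0, 0, 0], [0, 0, 0], [0, 0, 0]], xyz=[[-0.48, 0.14, 0.87], [-0.96, 0.28, 1.73], [-1.44, 0.42, 2.6], [-1.92, 0.56, 3.46], [-2.4, 0.7, 4.33], [-2.9, 0.84, 4.03], [-2.9, 0.84, 4.03], [-2.9, 0.84, 4.03]], claw=[2.8, 2.8, 2.8, 2.8, 2.8, 2.8, 2.8, 2.8])

```text
t: 11.8
ee_pos: [0.6176, -0.1112, 0.1596]
ee_rot: [[0.833, -0.278, 0.479], [-0.241, -0.961, -0.139], [0.499, 0.0, -0.867]]
wrist_force: [-0.2, 0.1, -0.4]
grip_width: 0.0282
```

```bash
python3 s.py;python3 - <<'E'
from h import *
im=[]
R,o=seat(*np.load("seat.npy"))
for n,(u,v) in(("side",(260,205)),("top",(345,148))):
    p,d=vision.read_camera(n);h=40
    im.append(cv2.resize(p[v-h:v+h,u-h:u+h,::-1],(400,400),interpolation=cv2.INTER_CUBIC))
    L=(cloud(n,d)-o)@R*1000
    k=(np.abs(L[...,1])<30)&(np.abs(L[...,0])<30)&(L[...,2]>25)&(L[...,2]<52)&(p.max(2)>100);print(k.sum(),np.percentile(L[k],[2,50,98],axis=0).round(1).tolist())
cv2.imwrite("pics/lift.png",np.hstack(im))
E
```

```text
tcp [-3.   0.6 56.6] F [-0.4  0.  -0.3] w 0.0282 t 11.8 rot [[1.0, 0.001, -0.001], [0.001, -1.0, 0.0], [-0.001, -0.0, -1.0]]
260 [[-2.9, -18.0, 25.4], [10.3, -0.3, 36.4], [15.2, 20.8, 47.1]]
206 [[-11.8, -14.3, 29.7], [7.1, 1.1, 44.5], [13.8, 15.9, 49.0]]
```

View pics/lift.png

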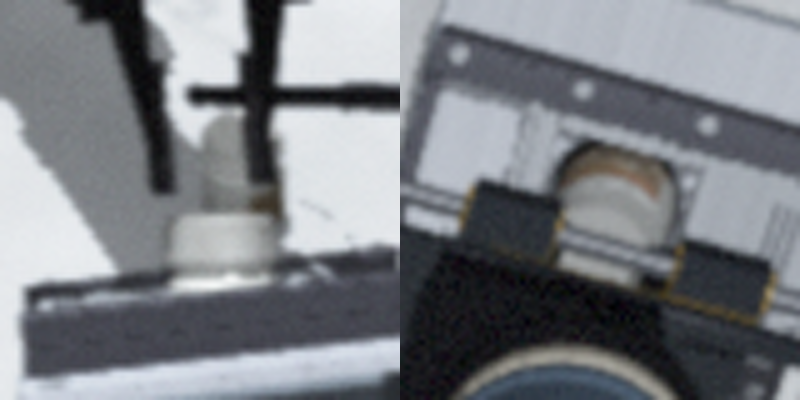

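>>> send_rows(rotation=[[0, 0, 0], [0, 0, 0], [0, 0, 0], [0, 0, 0], [0, 0, 0], [0, 0, 0], [0, 0, 0], [0, 0, 0], [0, 0, 0]], xyz=[[0.35, -0.1, -0.63], [0.7, -0.2, -1.25], [1.0, -0.3, -1.8], [1.34, -0.39, -2.42], [1.68, -0.49, -3.03], [2.02, -0.58, -3.64], [2.35, -0.68, -4.24], [2.35, -0.68, -4.24], [2.35, -0.68, -4.24]], claw=[2.8, 2.8, 2.8, 2.8, 2.8, 2.8, 2.8, 2.8, 2.8])

```text
t: 12.8
ee_pos: [0.6439, -0.1197, 0.1196]
ee_rot: [[0.83, -0.279, 0.484], [-0.241, -0.96, -0.141], [0.504, 0.0, -0.864]]
wrist_force: [-0.0, -1.8, 7.1]
grip_width: 0.0284
```

```bash
python3 s.py
```

```text
tcp [ 1.  -0.2  8.2] F [ 4.  -1.7  5.9] w 0.0284 t 12.8 rot [[1.0, -0.0, 0.004], [-0.0, -1.0, -0.001], [0.004, 0.001, -1.0]]
```

>>> send_rows(rotation=[[0, 0, 0], [0, 0, 0], [0, 0, 0], [0, 0, 0], [0, 0, 0], [0, 0, 0], [0, 0, 0], [0, 0, 0]], xyz=[[0.05, -0.01, -0.09], [0.13, 0.28, -0.09], [0.22, 0.57, -0.09], [0.3, 0.86, -0.09], [0.38, 1.14, -0.09], [0.47, 1.43, -0.09], [0.47, 1.43, -0.09], [0.47, 1.43, -0.09]], claw=[2.8, 2.8, 2.8, 2.8, 2.8, 2.8, 2.8, 2.8])

```text
t: 13.6
ee_pos: [0.6455, -0.1118, 0.1181]
ee_rot: [[0.83, -0.288, 0.477], [-0.245, -0.958, -0.151], [0.501, 0.008, -0.866]]
wrist_force: [-6.5, -10.5, 12.1]
grip_width: 0.0277
```

```bash
python3 s.py;python3 - <<'E'
from h import *
im=[]
for n,(u,v) in(("side",(262,218)),("top",(345,148))):
    p,d=vision.read_camera(n);h=40
    im.append(cv2.resize(p[v-h:v+h,u-h:u+h,::-1],(400,400),interpolation=cv2.INTER_CUBIC))
cv2.imwrite("pics/slide1.png",np.hstack(im))
E
```

```text
tcp [-0.3  7.8  7.2] F [  3.2 -11.9  12.1] w 0.0277 t 13.6 rot [[1.0, -0.005, 0.001], [-0.005, -1.0, -0.012], [0.001, 0.012, -1.0]]
```

View pics/slide1.png

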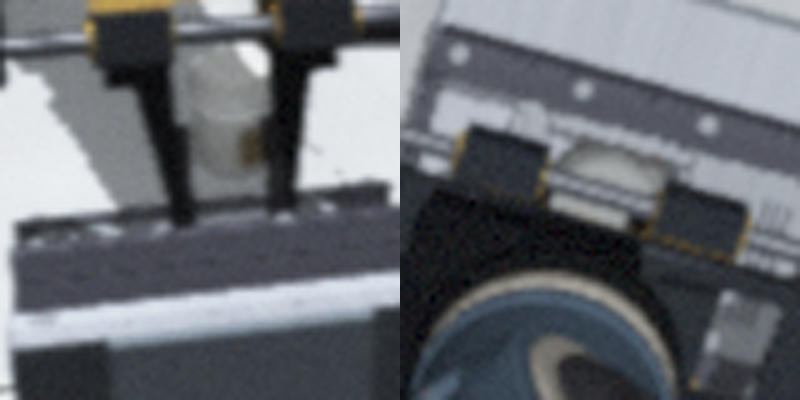

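>>> send_rows(rotation=[[0, 0, 0], [0, 0, 0], [0, 0, 0], [0, 0, 0]], xyz=[[0.08, 0.29, 0], [0.17, 0.58, 0], [0.17, 0.58, 0], [0.17, 0.58, 0]], claw=[2.8, 2.8, 2.8, 2.8])

```text
t: 14.1
ee_pos: [0.6471, -0.1055, 0.1178]
ee_rot: [[0.831, -0.287, 0.477], [-0.245, -0.958, -0.15], [0.5, 0.008, -0.866]]
wrist_force: [-6.2, -8.7, 11.0]
grip_width: 0.0278
```

```bash
python3 s.py
```

```text
tcp [-0.7 14.4  7.1] F [  2.4 -10.1  11.3] w 0.0278 t 14.1 rot [[1.0, -0.004, 0.0], [-0.004, -1.0, -0.012], [0.0, 0.012, -1.0]]
```

>>> send_rows(rotation=[[0, 0, 0], [0, 0, 0], [0, 0, 0], [0, 0, 0], [0, 0, 0], [0, 0, 0], [0, 0, 0], [0, 0, 0]], xyz=[[0.08, 0.29, 0], [0.17, 0.58, 0], [0.25, 0.86, 0], [0.33, 1.15, 0], [0.42, 1.44, 0], [0.5, 1.73, 0], [0.5, 1.73, 0], [0.5, 1.73, 0]], claw=[2.8, 2.8, 2.8, 2.8, 2.8, 2.8, 2.8, 2.8])

```text
t: 14.9
ee_pos: [0.6508, -0.0905, 0.117]
ee_rot: [[0.831, -0.29, 0.474], [-0.247, -0.957, -0.154], [0.498, 0.011, -0.867]]
wrist_force: [-6.7, -10.7, 10.3]
grip_width: 0.0278
```

```bash
python3 s.py;python3 - <<'E'
from h import *
im=[]
for n,(u,v) in(("side",(262,218)),("top",(345,148))):
    p,d=vision.read_camera(n);h=40
    im.append(cv2.resize(p[v-h:v+h,u-h:u+h,::-1],(400,400),interpolation=cv2.INTER_CUBIC))
cv2.imwrite("pics/slide2.png",np.hstack(im))
E
```

```text
tcp [-1.6 29.9  6.7] F [  2.2 -12.2  10.6] w 0.0278 t 14.9 rot [[1.0, -0.006, -0.002], [-0.006, -1.0, -0.016], [-0.002, 0.016, -1.0]]
```

View pics/slide2.png

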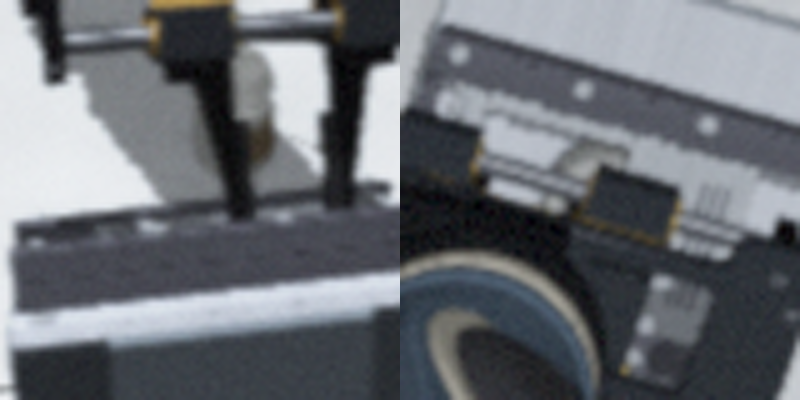

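>>> send_rows(rotation=[[0, 0, 0], [0, 0, 0], [0, 0, 0], [0, 0, 0]], xyz=[[0.06, 0.2, 0], [0.12, 0.42, 0], [0.17, 0.58, 0], [0.17, 0.58, 0]], claw=[2.8, 2.8, 2.8, 2.8])

```text
t: 15.4
ee_pos: [0.6507, -0.0903, 0.1169]
ee_rot: [[0.831, -0.298, 0.47], [-0.25, -0.954, -0.162], [0.497, 0.017, -0.868]]
wrist_force: [-11.0, -19.2, 13.6]
grip_width: 0.0279
```

```bash
python3 s.py
```

```text
tcp [-1.8 30.   6.7] F [  2.3 -21.5  14.4] w 0.0279 t 15.4 rot [[1.0, -0.009, -0.004], [-0.009, -1.0, -0.025], [-0.004, 0.025, -1.0]]
```

>>> send_rows(rotation=[[0, 0, 0], [0, 0, 0], [0, 0, 0], [0, 0, 0], [0, 0, 0], [0, 0, 0], [0, 0, 0], [0, 0, 0], [0, 0, 0], [0, 0, 0], [0, 0, 0]], xyz=[[-0.18, -0.6, 0], [-0.36, -1.25, 0], [-0.4, -1.44, 0], [-0.4, -1.44, 0], [-0.64, -1.37, 0.43], [-0.88, -1.3, 0.87], [-1.36, -1.16, 1.73], [-1.84, -1.02, 2.6], [-2.32, -0.88, 3.46], [-3.28, -0.6, 5.2], [-3.28, -0.6, 5.2]], claw=[2.8, 2.8, 2.8, 2.8, 2.8, 2.8, 2.8, 2.8, 2.8, 2.8, 2.8])

```text
t: 16.5
ee_pos: [0.6224, -0.0803, 0.1717]
ee_rot: [[0.83, -0.277, 0.484], [-0.24, -0.961, -0.138], [0.504, -0.002, -0.864]]
wrist_force: [0.7, 0.5, 0.4]
grip_width: 0.0278
```

```bash
python3 s.py
```

```text
tcp [-0.3 31.7 69.2] F [0.7 0.6 0.1] w 0.0278 t 16.5 rot [[1.0, 0.0, 0.004], [0.0, -1.0, 0.002], [0.004, -0.002, -1.0]]
```

Retreat clear of the view and inspect.

>>> send_rows(rotation=[[0, 0, 0], [0, 0, 0], [0, 0, 0], [0, 0, 0], [0, 0, 0], [0, 0, 0], [0, 0, 0], [0, 0, 0], [0, 0, 0], [0, 0, 0], [0, 0, 0], [0, 0, 0]], xyz=[[-1.5, 0.4, 3], [-3, 0.8, 6], [-5, 0.8, 9], [-7, 0, 12], [-7, -3, 13], [-7, -7, 13], [-7, -11, 13], [-7, -15, 13], [-7, -19, 13], [-7, -23, 13], [-7, -27, 13], [-7, -27, 13]], claw=[2.8, 2.8, 2.8, 2.8, 2.8, 2.8, 2.8, 2.8, 2.8, 2.8, 2.8, 2.8])

```text
t: 17.7
ee_pos: [0.5498, -0.3587, 0.2983]
ee_rot: [[0.829, -0.288, 0.478], [-0.249, -0.958, -0.146], [0.5, 0.002, -0.866]]
wrist_force: [-0.6, 0.7, -0.7]
grip_width: 0.0278
```

```bash
python3 - <<'E'
from h import *
R,o=seat(*np.load("seat.npy"));im=[]
for n in("side","top"):
    p,d=vision.read_camera(n);np.savez(n+"9.npz",p=p,d=d);im.append(cv2.resize(p[:,:,::-1],(400,300)))
    L=(cloud(n,d)-o)@R*1000
    if n=="top":
        for x,y in((0,-12),(0,12),(0,30),(0,-30),(10,12),(-10,12),(0,44),(0,58),(0,65)):
            u,v=proj(n,o+R@(np.array([x,y,15])/1000))[0].round().astype(int);print((x,y),L[v,u].round(1),p[v,u])
        q=p.copy()[:,:,::-1];q=cv2.resize(q[90:220,285:410],None,fx=5,fy=5,interpolation=cv2.INTER_CUBIC)
        def dr(pts,c,z):
            P=np.c_[pts,np.full(len(pts),z)]/1000;w=((proj("top",P@R.T+o)-[285,90]+.5)*5-.5);cv2.polylines(q,[w.round().astype(int)],True,c,1)
        dr([(27,52),(27,0),(-27,0),(-27,52)],(0,255,0),18)
        cv2.imwrite("pics/end_mix.png",q)
cv2.imwrite("pics/end.png",np.hstack(im))
E
```

```text
(0, -12) [  0.7 -11.6  16.4] [142 149 155]
(0, 12) [-0.9 11.9  9.3] [139 143 143]
(0, 30) [-4.8 29.7  1.4] [161 166 176]
(0, -30) [  0.9 -29.7  17.6] [120 127 133]
(10, 12) [ 9.3 11.1 11.4] [142 143 147]
(-10, 12) [-12.4  12.1   9.5] [136 137 137]
(0, 44) [-3.3 44.8  2.3] [164 170 179]
(0, 58) [ 1.2 57.3 17.9] [140 146 154]
(0, 65) [-4.1 65.1  0.7] [140 146 153]
```

View pics/end_mix.png

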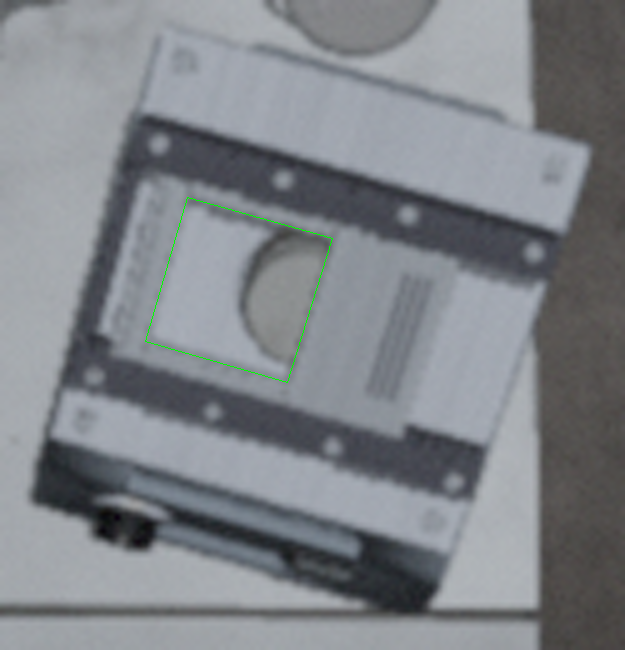

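View pics/end.png

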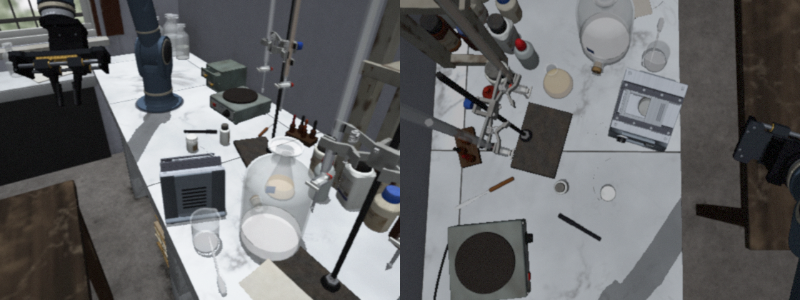

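The keeper's window matches the drawn home position (green outline, right edge at about (310,310) px). Half of the lid, near (270,300), is trapped under the solid end, with its exposed half at about z = 9 to 11 mm. The short jar and vial are still standing where they were.

```bash
python3 -c "
from cell import job
print(job.sign_off())"
```

```text
the job is handed in; nothing more can be done
None
```

The tall jar is locked in the mixer seat under the keeper, and the job was handed in at about 18 s of the 48 s limit. It reported no verdict.

**What I did:**
- I gripped the jar by its lid, tilted it 30° and lowered it through the keeper's window onto the plunger.
- I pressed the lid to about 7 mm above the mouth. My first press ended up off-centre, so I lifted off and pressed again.
- With the fingers spread inside the window, I pushed the keeper's bar until it would not move further (about 21 N sideways), then withdrew.

**Last checks:**
- **Keeper:** its window lies on the outline drawn for the fully home position (26 mm travel).
- **Jar:** the exposed half of the lid is at about 9 to 11 mm by depth, against a nominal 12 mm. It stays down with the robot clear.
- **Bystanders:** the short jar and the vial look unmoved in the pictures; I did not re-measure them.

**What did not agree:**
- The gripper read 42 mm on the 44 mm lid, though the picture showed it holding the lid.
- Wrist force readings while pressing varied between 6 and 11 N at about the same depth.

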